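# File the drying capsules into the battery tray's lane

### The arm

A 7-joint arm with a two-finger parallel gripper is mounted at the origin on the work surface. World frame = base frame: x ahead of the robot, y to its left, z up, the work surface at z = 0. Lengths are in mm, angles in rad, forces in N, time in s.
With the tool pointing down it reaches from about 400 to 850 mm from the base axis. Payload 10.4 kg.
Tool frame: the origin (TCP) lies midway between the tips of the shut fingers; the grasp point (between the pads) lies 19 mm behind it (manip.grasp_offset is the distance from the TCP to the grasp point, in mm); z points along the fingers, y is the line along which they close (so a half turn about z gives the same grasp; the last joint's range is limited). The gripper opens to 85 mm and grips with 20 to 120 N. Pads are 22 mm wide; open, the fingers measure 114 mm over their backs; the gripper's body (76 mm by 85 mm) begins 54 mm behind the grasp point. The pads swing forward as they close: fully open they stand 13 mm farther back than shut.
Start: joints at [1.324, 0.332, -0.065, 1.46, 0.022, 1.35, -0.088], TCP at [138.73, -609.43, 231.338] pointing down, gripper open.
Joint ranges: [-2.6, 2.6], [-0.5, 2.12], [-1.47, 1.34], [0.16, 2.42], [-1.27, 4.41], [0.06, 2.06], [-2.6, 2.6]. Speed limits (rad/s): [2.22, 2.22, 2.79, 2.79, 3.14, 3.14, 3.14].

### API

Orientations are given as a unit quaternion [x, y, z, w].
In Python, from bench import manip, solver, monitor, viewer, workorder, nets gives the robot as it stands. Calls block until the motion is done:
- manip.move_to(position, orientation): joint-space move of the TCP to a pose.
- manip.servo_line(position, ori=None, speed=150): straight line of the TCP; ori=None keeps the orientation; speed is the mean speed in mm/s.
- manip.move_j(angles): joint-space move.
- manip.grip(opening, force=None): opening from 0.0 (shut) to 1.0 (fully open); force is the grip in N (None keeps the last); returns when the fingers have stopped.
- manip.dwell(seconds).
- solver.inverse_kinematics(position, orientation): joint angles nearest the present ones, or None.
- monitor.sense(): the state.
- viewer.get_image(name): name is "scene" or "top" or "wrist"; returns (picture, depth): 400x640x3 uint8, red, green, blue; 400x640 float32, mm along the optical axis (not along the pixel's ray), 0 where there is no reading.
- viewer.camera_info(name): a dict with "K" (3x3 intrinsics, pixels), "xyz" and "orientation" of the camera in the world. Camera axes: x right, y up, looking along -z (the intrinsics and any distortion apply to the point x, -y, -z); pixel columns grow to the right and rows downward; lengths in mm; the calibration is good to about 2 mm. A picture is of the moment at which its call begins: read the wrist's pose just before it. camera_info takes no time and is no camera call; for the wrist camera it gives the pose at the moment of the call.
A pose or a line that the arm cannot do raises manip.PlanningError and nothing moves.
- workorder.hand_in(): hands the job in; it is judged then, once.
Trained networks look in the newest picture that a camera, given by its name, has taken for a name from the list of things; names that differ only in an ending like _2 or _b are one class to them, and where a whole thing is asked for, a point or a joint stands for the part that bears it (a point fixed in the world has none). Each returns a list of dicts, best first, with "score" (0 to 1); they miss things now and then, are a little off and sometimes report something else, mostly with a low value. They report only what shows in the picture. A call takes as long as a camera call.
- nets.look_for(name, camera): "point" ([x, y, z] in mm, in the coordinates of the camera as it stood for that picture, good to about 4 mm: the middle of the surface that is visible of it).
- nets.trace(name, camera): "region" (400x640 bool, what is visible of it).
The state is a dict: "clock": time; "joints": joint angles; "joint_vel": joint speeds; "tau": joint torques, N m; "eef_pos": TCP position; "orientation": TCP orientation; "wrist_force": force on the tool from outside, world axes, zero at the start; "wrist_torque": the same for the moment, N m; "finger_gap": opening from 0.0 (shut) to 1.0 (fully open); "grip_force": force on a finger pad.
Only numpy, scipy, OpenCV 4.12 (cv2) and the standard library are available. Lean on these libraries where they do the work, as an engineer would, in place of code of your own. Each camera call takes 0.05 s, during which the arm holds its last target. There are 200 camera calls.

### The job

Slide the three upright drying-capsule canisters over the tabletop into the lane between the white guide rails on the side of the battery tray: the two blue-capped ones first and the red-capped one last, so that it is next to hand at the mouth. Push them fully home in single file, the first against the end stop and each touching the next. Keep them upright and on the table the whole way (no lifting), and leave the jar, tumbler, tweezers and magnifier where they are.

Things in the scene. Friction and masses are not known exactly. Their poses are not given: they have to be found in the camera images.
- rack: White battery tray with an open lane along one side, fixed. Origin: on the end stop's face, mid-lane, table height. Its x runs along the lane into the stop: canisters enter moving +x and lie at negative x. No floor: they slide on the table. Two straight rails from x = -98 mm to 0, inner faces at y = +-22.5 mm, 5 mm thick, 53 mm high. Home centres: x = -20, -60, -100 mm; last one's back at -120.
- throat (a point): Where the flare meets the straight rails (rack x = -98 mm, mid-lane, table height). From here to the stop the rails carry inward lips (underside 50 mm, top 53 mm above the table) leaving a 31 mm slot, so canisters cannot be put in from above.
- mouth (a point): Centre of the lane's flared mouth (rack x = -132 mm, table height). Two 24 mm high, 5 mm thick guides narrow at 25 degrees each side from 77 mm here (between inner faces) to 45 mm at the throat.
- tray_top (a point): Top centre of the tray itself (rack x = -40, y = -70 mm, 35 mm above the table): 110 mm along rack x, 85 mm along rack y, with three coin cells on top. Its small grey-gripped drawer sticks out 12 mm more at the -y side and need not be touched.
- blue_a: Upright drying-capsule canister, a loose plain cylinder of diameter 40 mm and height 46 mm, about 45 g: white body, blue cap covering the whole top 14 mm. Origin: centre of its underside; z up along its axis.
- blue_b: Upright drying-capsule canister, a loose plain cylinder of diameter 40 mm and height 46 mm, about 45 g: white body, blue cap covering the whole top 14 mm. Origin: centre of its underside; z up along its axis.
- red: Upright drying-capsule canister, a loose plain cylinder of diameter 40 mm and height 46 mm, about 45 g: white body, red cap covering the whole top 14 mm. Origin: centre of its underside; z up along its axis.
- jar: Bystander: grey hearing-aid drying jar, diameter 68 mm, height 75 mm, loose. Origin: centre of its underside.
- tumbler: Bystander: empty glass tumbler, rim diameter 72 mm, height 95 mm, loose. Origin: centre of its underside.
- tweezers: Bystander: steel tweezers lying flat along their x axis, about 126 mm long, 14 mm wide, 8 mm high, loose. Origin: about mid-length, on the table.
- magnifier: Bystander: aluminium magnifier on a folding stand, base 80 x 60 mm, tilted lens 84 mm across, about 110 mm high, loose. Origin: centre of the base's underside.

How it is judged (in metres and radians):
At the end, for the whole second after the job is handed in: All three canisters stand upright (within 0.1 rad) and at rest on the table in the lane, within 8 mm of its centre line: both blue-capped centres less than 72 mm from the end stop, and the red-capped centre behind them, 88 to 110 mm from the stop (close-packed it is 100 mm) (x of blue_a in the frame of rack between -0.072 and 0 m and y of blue_a in the frame of rack between -0.008 and 0.008 m and height (world z) of each of blue_a, blue_b, red below 0.006 m and angle between each of blue_a, blue_b, red's own z axis and vertical below 0.1 rad and linear speed of each of blue_a, blue_b, red below 0.01 m/s and x of blue_b in the frame of rack between -0.072 and 0 m and y of blue_b in the frame of rack between -0.008 and 0.008 m and x of red in the frame of rack between -0.11 and -0.088 m and y of red in the frame of rack between -0.008 and 0.008 m); the robot touches nothing.
It fails at once if a canister is tipped over (more than 0.5 rad) (angle between any of blue_a, blue_b, red's own z axis and vertical above 0.5 rad).
It fails at once if a canister is lifted more than 15 mm off the table (height (world z) of any of blue_a, blue_b, red above 0.015 m).
It fails at once if the jar, tumbler, tweezers or magnifier is moved more than 20 mm (distance of any of jar, tumbler, tweezers, magnifier from where it was at the start of the episode above 0.02 m).
It also fails if it takes over 72 s, if anything falls off the work surface, if the arm or the gripper's body presses on something with over 40 N, if the wrist force passes 120 N, or if a joint passes its speed limit or range.

## Working session

There is one attempt and no reset: what is moved stays moved. The work goes in short steps, each a Python script; the robot and the scene stay as the last script left them, time stands still between calls to the robot, and variables do not carry over. Pictures are saved under pics/ and viewed, at most 10 in all, crops included, and the job is handed in when it is done.

```bash
ls; mkdir -p pics; cat > h.py <<'E'
import numpy as np, cv2
from scipy.spatial.transform import Rotation as R
from bench import manip, solver, monitor, viewer, workorder, nets
def world(info,p): return R.from_quat(info["orientation"]).apply(p)+np.array(info["xyz"])
def cloud(name):
    i=viewer.camera_info(name); im,d=viewer.get_image(name); K=np.array(i["K"])
    v,u=np.mgrid[:400,:640]
    P=np.stack([(u-K[0,2])/K[0,0]*d,-(v-K[1,2])/K[1,1]*d,-d],-1)
    W=R.from_quat(i["orientation"]).apply(P.reshape(-1,3)).reshape(400,640,3)+np.array(i["xyz"])
    W[d==0]=np.nan
    return im,W,i
E
python3 - <<'E'
from h import *
s=monitor.sense(); print(s["clock"],s["eef_pos"],s["orientation"])
for c in ("top","scene"):
    im,W,i=cloud(c); print(c,i)
    cv2.imwrite(f"pics/{c}0.png",im[...,::-1]); np.save(f"{c}W.npy",W); np.save(f"{c}I.npy",im)
    for n in ("blue_a","red","rack","jar","tumbler","tweezers","magnifier"):
        for r in nets.look_for(n,c): 
            if r["score"]>.2: print(n,round(r["score"],2),world(i,r["point"]).round())
E
```

```text
pics
0.0 [ 138.6166155  -609.06275861  230.54251424] [ 9.93745215e-01  1.11669114e-01 -1.11022481e-04 -6.66609700e-04]
top {'K': array([[375.22677818,   0.        , 320.92252595],
       [  0.        , 375.22677818, 200.80178693],
       [  0.        ,   0.        ,   1.        ]]), 'xyz': array([456.41060333, -21.25260998, 924.39951434]), 'orientation': array([-0.05824493,  0.05260547,  0.71033603, -0.69947331])}
blue_a 0.81 [ 539. -178.   42.]
blue_a 0.68 [437. -87.  45.]
red 0.61 [650. -88.  42.]
rack 0.95 [565. 256.  35.]
jar 0.6 [406. 321.  77.]
tumbler 0.74 [806. -25.  57.]
tumbler 0.72 [ 452. -321.    6.]
tumbler 0.23 [410. 321.  79.]
tweezers 0.6 [ 452. -323.    7.]
magnifier 0.78 [ 700. -322.   78.]
magnifier 0.56 [ 537. -175.   44.]
scene {'K': array([[446.82111091,   0.        , 317.96657549],
       [  0.        , 446.82111091, 204.50678783],
       [  0.        ,   0.        ,   1.        ]]), 'xyz': array([1167.12621339,  329.59010564, 1083.26253539]), 'orientation': array([0.14467385, 0.24819551, 0.81351936, 0.50562309])}
blue_a 0.75 [447. -85.  40.]
blue_a 0.58 [ 552. -176.   41.]
red 0.64 [663. -86.  47.]
rack 0.68 [554. 254.  32.]
jar 0.63 [421. 333.  63.]
tumbler 0.65 [785. -28.  57.]
magnifier 0.96 [ 701. -320.   68.]
```

View pics/top0.png

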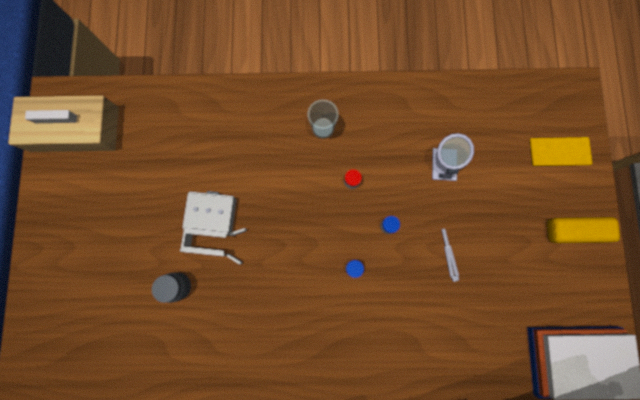

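```bash
python3 - <<'E'
from h import *
W=np.load("topW.npy"); im=np.load("topI.npy")
hsv=cv2.cvtColor(im,cv2.COLOR_RGB2HSV)
z=W[...,2]
for nm,m in (("blue",(abs(hsv[...,0].astype(int)-112)<15)&(hsv[...,1]>100)),("red",((hsv[...,0]<8)|(hsv[...,0]>172))&(hsv[...,1]>100))):
    m=(m&(abs(z-46)<5)).astype(np.uint8)
    n,l=cv2.connectedComponents(m)
    for k in range(1,n):
        if (l==k).sum()>60:
            p=W[l==k]; c=cv2.minEnclosingCircle(p[:,:2].astype(np.float32)); print(nm,len(p),np.median(p,0).round(1),c)
# height map raster around rack, 1mm/px; x right=world x, y up
m=(W[...,0]>420)&(W[...,0]<720)&(W[...,1]>100)&(W[...,1]<400)
H=np.zeros((300,300),np.float32)
p=W[m]; 
for zlo,zhi,nm in ((46,60,"railtop"),(30,40,"tray"),(18,28,"guide")):
    q=p[(p[:,2]>zlo)&(p[:,2]<zhi)]
    if len(q): print(nm,len(q),q[:,:2].min(0).round(),q[:,:2].max(0).round(),cv2.minAreaRect(q[:,:2].astype(np.float32)))
M=cv2.warpPerspective if 0 else None
g=np.zeros((300,300,3),np.uint8)
for q in p[np.isfinite(p[:,2])]:
    c=(60,60,60) if q[2]<8 else (255,100,0) if q[2]<28 else (0,200,0) if q[2]<42 else (0,0,255)
    cv2.circle(g,(int(q[0]-420),int(400-q[1])),1,c,-1)
crop=cv2.resize(im[...,::-1][:, :],None,fx=1,fy=1)
cv2.imwrite("pics/rackmap.png",cv2.resize(g,(600,600),interpolation=0))
E
```

```text
blue 226 [ 537.9 -178.    46. ] ((538.8510131835938, -177.77113342285156), 20.022045135498047)
blue 233 [437.5 -89.5  46. ] ((436.9954528808594, -89.6004638671875), 19.889795303344727)
red 210 [652.1 -90.9  46. ] ((652.7454833984375, -91.39544677734375), 19.797853469848633)
railtop 526 [421. 205.] [535. 346.] ((475.03375244140625, 275.43768310546875), (127.73336029052734, 117.13867950439453), 82.62939453125)
tray 1698 [420. 199.] [627. 339.] ((518.460693359375, 264.0257263183594), (118.76495361328125, 208.39407348632812), 80.3817367553711)
guide 185 [422. 171.] [628. 329.] ((513.6854858398438, 236.028564453125), (139.06109619140625, 215.5677490234375), 75.06649017333984)
```

View pics/rackmap.png

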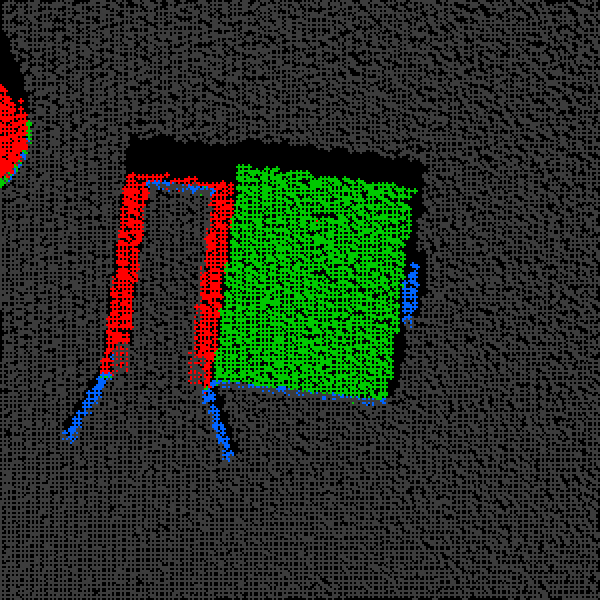

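The top view shows two blue caps at pixels (391,225) and (355,268), the red cap at (353,178), and the tray with its lane at about (205,220). The lane mouth faces right, towards world -y. The height map shows the rails (red) and flare guides (blue), with the lane axis about 8° off world +y. Next I'll fit the rack frame and deliver the first blue.

```bash
cat >> h.py <<'E'
def rackfit():
    W=np.load("topW.npy"); p=W.reshape(-1,3); p=p[np.isfinite(p[:,0])]
    q=p[(p[:,0]>468)&(p[:,0]<545)&(p[:,1]>195)&(p[:,1]<320)&(p[:,2]>48)&(p[:,2]<57)]
    t=p[(p[:,0]>535)&(p[:,0]<640)&(p[:,1]>180)&(p[:,1]<330)&(p[:,2]>30)&(p[:,2]<40)]
    return q,t
import json,os
if os.path.exists("rack.json"):
    O,th=json.load(open("rack.json")); O=np.array(O)
    ex=np.array([np.cos(th),np.sin(th)]); ey=np.array([-ex[1],ex[0]])
    def rk(x,y=0): return O+x*ex+y*ey
    def down(a): # tool y along world angle a, pointing down: tool x angle a+90
        h=(a+np.pi/2)/2; return np.array([np.cos(h),np.sin(h),0,0])
    QL=[down(th+np.pi/2),down(th-np.pi/2)]
    def bestq(p):
        j0=np.array(monitor.sense()["joints"]); best=None
        for q in QL:
            j=solver.inverse_kinematics(p,q)
            if j is not None:
                c=abs(np.array(j)-j0).max()
                if best is None or c<best[0]: best=(c,q)
        return best[1]
    def st(l):
        s=monitor.sense(); print(l,round(s["clock"],1),"rk",(np.array([ex,ey])@(s["eef_pos"][:2]-O)).round(1),"z",round(s["eef_pos"][2],1),"gap",round(s["finger_gap"],2),"F",s["wrist_force"].round(1),"g",s["grip_force"]); return s
    def go(xy,z,v=200): manip.servo_line([xy[0],xy[1],z],speed=v)
    Z=8
    def fetch(c):
        q=bestq([c[0],c[1],130]); manip.grip(1.0,20); manip.move_to([c[0],c[1],130],q)
        go(c,Z,120); manip.grip(0.0,20); st("gripped")
        go(rk(-155),Z,120); st("dragged")
        manip.grip(1.0); go(rk(-195),Z,120); manip.grip(0.0); st("behind")
    def push(xend):
        go(rk(xend-31),Z,60); return st("pushed")
    def up():
        go(rk(-180),Z,150); go(rk(-190),140,250)
E
python3 - <<'E'
from h import *
q,t=rackfit()
for nm,a in (("rails",q),("tray",t)):
    r=cv2.minAreaRect(a[:,:2].astype(np.float32)); print(nm,len(a),r,cv2.boxPoints(r).round(1).tolist(),np.median(a[:,2]))
# lip inner edges/outer edges by row in rotated frame
th=np.deg2rad(82.5)
for deg in (81,82,82.5,83,84):
    th=np.deg2rad(deg); u=q[:,:2]@[np.cos(th),np.sin(th)]; v=q[:,:2]@[-np.sin(th),np.cos(th)]
    rail=u<u.max()-12
    m=v[rail]>np.median([v.min(),v.max()])
    print(deg,"L",np.percentile(v[rail][m],[2,98]).round(1),"R",np.percentile(v[rail][~m],[2,98]).round(1),"u",u.min().round(1),u.max().round(1))
E
```

```text
rails 481 ((504.1999816894531, 259.58074951171875), (104.20352935791016, 54.971771240234375), 83.13758087158203) [[470.70001220703125, 211.10000610351562], [525.2999877929688, 204.60000610351562], [537.7000122070312, 308.0], [483.1000061035156, 314.6000061035156]] 53.04683107268022
tray 1608 ((576.8269653320312, 257.5602722167969), (111.21528625488281, 88.55683898925781), 83.1229019165039) [[526.2000122070312, 207.6999969482422], [614.0999755859375, 197.10000610351562], [627.4000244140625, 307.5], [539.5, 318.1000061035156]] 35.13101695401866
81 L [-442.5 -429.5] R [-485.3 -472.9] u 283.3 388.0
82 L [-447.8 -435.8] R [-490.6 -478.9] u 275.6 379.6
82.5 L [-450.3 -438.7] R [-493.1 -481.7] u 271.3 375.4
83 L [-453.1 -441.6] R [-496.  -484.6] u 267.0 371.2
84 L [-458.3 -446.8] R [-501.6 -489.8] u 258.4 362.9
```

```bash
echo '[[510.0,305.3],1.451]' > rack.json
python3 - <<'E'
from h import *
fetch((437.2,-89.6))
s=monitor.sense(); print(s["joints"])
im,W,i=cloud("top"); np.save("W1.npy",W)
cv2.imwrite("pics/t1.png",cv2.resize(im[140:300,120:420,::-1],None,fx=2.5,fy=2.5))
E
```

```text
gripped 4.8 rk [-400.9   24.9] z 8.3 gap 0.46 F [-2.8  0.   5.5] g 19.939070641994476
dragged 7.0 rk [-155.6   -0.4] z 8.4 gap 0.46 F [-1.8 -4.   7.7] g 20.169114768505096
behind 8.8 rk [-195.   -0.] z 8.0 gap 0.0 F [-0.9 -0.1 -0.8] g 0.0
[ 0.35021916  0.42493901 -0.76049243  1.97204251  0.37494342  0.88818639
 -0.72712944]
```

View pics/t1.png

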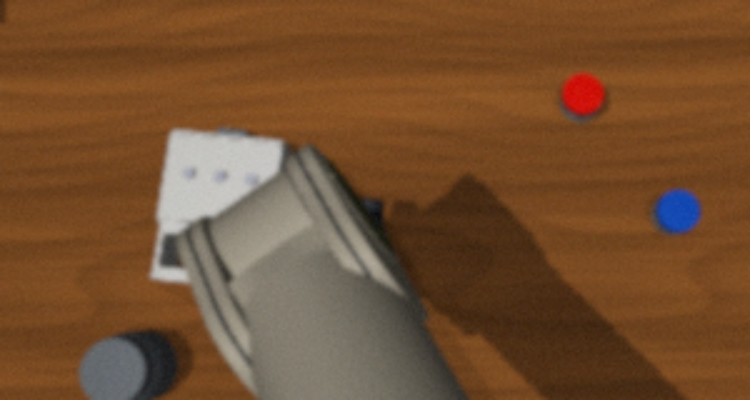

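The arm hides the lane in this view. The remaining blue (pixel 678,212), the red (583,95) and the jar are undisturbed. I'll push the first one in and check it from the scene and wrist cameras.

```bash
cat >> h.py <<'E'
    def caps(cam):
        im,W,i=cloud(cam); hsv=cv2.cvtColor(im,cv2.COLOR_RGB2HSV).astype(int); z=W[...,2]
        for nm,m in (("blue",(abs(hsv[...,0]-112)<15)&(hsv[...,1]>100)),("red",((hsv[...,0]<8)|(hsv[...,0]>172))&(hsv[...,1]>120))):
            n,l=cv2.connectedComponents((m&(abs(z-46)<4)).astype(np.uint8))
            for k in range(1,n):
                if (l==k).sum()>60:
                    p=W[l==k]; c,r=cv2.minEnclosingCircle(p[:,:2].astype(np.float32)); print(cam,nm,len(p),"xy",np.round(c,1),"r",round(r,1),"rk",(np.array([ex,ey])@(np.array(c)-O)).round(1))
        return im
E
python3 - <<'E'
from h import *
push(-100); up(); caps("wrist"); caps("scene"); im=caps("top"); st("")
im=viewer.get_image("wrist")[0]; cv2.imwrite("pics/w1.png",im[...,::-1])
E
```

```text
pushed 10.1 rk [-1.315e+02 -1.000e-01] z 8.0 gap 0.0 F [ 0.9  0.3 -0. ] g 0.0
wrist blue 2994 xy [498.4 207.5] r 19.8 rk [-98.5  -0.1]
scene blue 108 xy [ 540.2 -179.4] r 21.4 rk [-477.6  -87.9]
scene blue 114 xy [500.  205.8] r 20.4 rk [-100.   -2.]
scene red 130 xy [654.  -92.5] r 20.0 rk [-377.8 -190.6]
top blue 219 xy [ 538.3 -178.5] r 19.5 rk [-477.   -85.9]
top red 210 xy [652.9 -91.2] r 20.1 rk [-376.5 -189.3]
 11.4 rk [-189.9    0.8] z 138.8 gap -0.0 F [-0.4 -0.3 -0.1] g 0.0
```

View pics/w1.png

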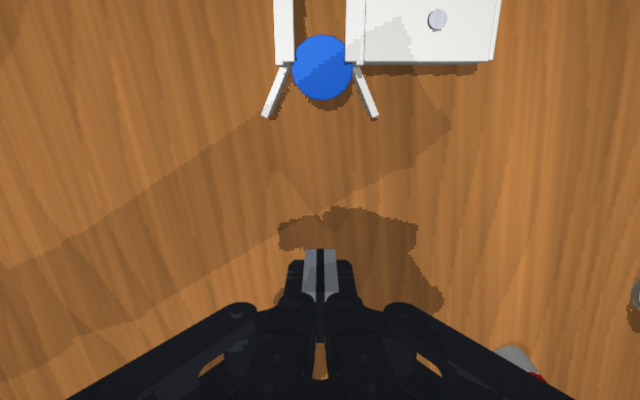

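The first blue is centred in the throat (pixel 322,68), at rack (-99, 0). Next is the second blue.

```bash
python3 - <<'E'
from h import *
fetch((538.6,-178.2)); push(-100); up(); caps("wrist"); caps("top"); st("")
E
```

```text
gripped 15.0 rk [-476.7  -86.4] z 8.4 gap 0.46 F [-0.7  0.4  4.7] g 20.199692398309708
dragged 17.9 rk [-155.5   -0.3] z 8.3 gap 0.46 F [ 0.8 -5.1  8.4] g 20.528870970010757
behind 19.7 rk [-195.    0.] z 8.0 gap 0.0 F [-0.5  0.2 -0.6] g 0.0
pushed 20.9 rk [-1.314e+02 -1.000e-01] z 8.0 gap 0.0 F [-0.3  0.1  0.3] g 0.0
wrist blue 4547 xy [498.2 219.2] r 31.3 rk [-86.9   1.5]
top red 209 xy [652.9 -91. ] r 20.0 rk [-376.4 -189.3]
 22.2 rk [-189.8    0.9] z 138.8 gap 0.0 F [-0.6 -0.3  0.3] g 0.0
```

```bash
python3 - <<'E'
from h import *
fetch((652.8,-91.2)); push(-105)
for x in np.arange(-104,-96,1.0):
    go(rk(x-31),Z,20); s=st(x)
    if abs(s["wrist_force"][:2]@ex)>6: break
up(); caps("wrist"); caps("top"); caps("scene"); st("")
im=viewer.get_image("wrist")[0]; cv2.imwrite("pics/w3.png",im[...,::-1])
im=viewer.get_image("scene")[0]; cv2.imwrite("pics/s3.png",im[...,::-1])
E
```

```text
gripped 25.7 rk [-376.6 -189.4] z 8.4 gap 0.46 F [-0.7  0.1  3.5] g 20.318899154663086
dragged 28.2 rk [-154.9    0.2] z 8.3 gap 0.46 F [ 1.5 -2.6  7.5] g 20.72512999176979
behind 30.0 rk [-195.   -0.] z 8.0 gap 0.0 F [ 0.6  0.1 -0.3] g 0.0
pushed 31.1 rk [-1.363e+02 -1.000e-01] z 8.0 gap -0.0 F [-0.8 -0.2 -0.6] g 0.0
-104.0 31.4 rk [-1.352e+02 -1.000e-01] z 8.0 gap -0.0 F [ 0.5 -0.2  0.3] g 0.14819638301332816
-103.0 31.6 rk [-134.    0.] z 8.0 gap -0.0 F [ 0.2 -0.8  0.4] g 0.30076814473432023
-102.0 31.9 rk [-132.8    0. ] z 8.0 gap -0.0 F [-0.1 -0.5  0.1] g 0.12151968316175044
-101.0 32.1 rk [-131.9    0. ] z 8.0 gap -0.0 F [-0.4 -0.2 -0.2] g 0.05789643502794206
-100.0 32.4 rk [-131.   -0.] z 8.0 gap 0.0 F [-1.1 -0.5 -0.4] g 0.32081496552564204
-99.0 32.6 rk [-130.8   -0. ] z 7.9 gap -0.0 F [-2.  -4.7  4.1] g 2.5776552222669125
-98.0 32.9 rk [-1.308e+02 -1.000e-01] z 7.9 gap 0.0 F [-3.5 -9.   6.1] g 4.395377598702908
wrist blue 1620 xy [501.  239.8] r 16.6 rk [-66.1   1.1]
wrist red 3026 xy [497.7 207. ] r 19.8 rk [-99.1   0.5]
scene blue 204 xy [510.3 265.6] r 38.6 rk [-39.4  -5. ]
scene red 110 xy [498.3 205.4] r 20.1 rk [-100.5   -0.3]
 34.2 rk [-189.8    0.9] z 138.8 gap -0.0 F [ 0.4 -0.3  0. ] g 0.0
```

View pics/w3.png

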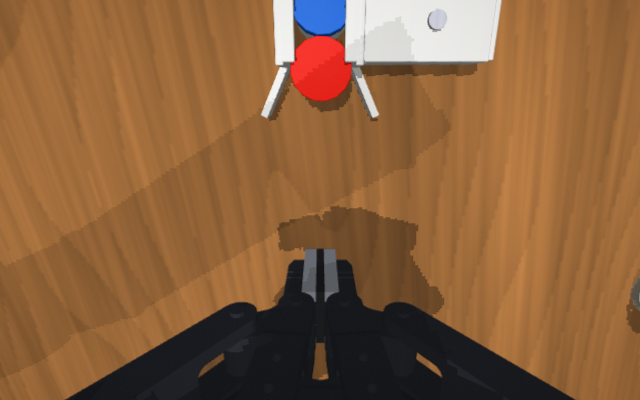

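View pics/s3.png

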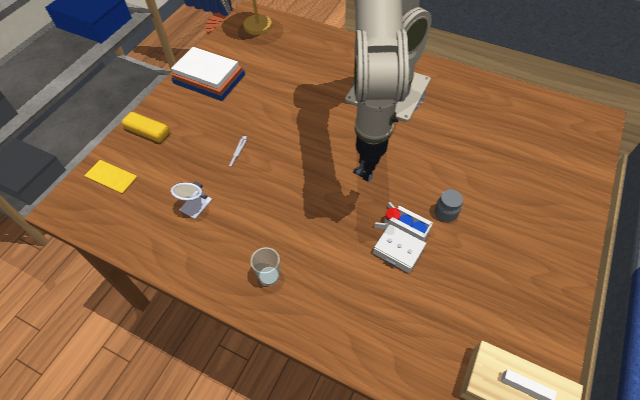

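Red sits at the mouth (wrist pixel 322,68; rack x about -100), touching the blue ahead of it. The scene view shows both blues packed ahead of red in the lane (around 412,222), with every bystander in place. The force rise to about 9 N shows the row is against the stop.

```bash
python3 -c "
from h import *
print(workorder.hand_in())"
```

```text
the job is handed in; nothing more can be done
None
```

I slid all three canisters into the lane, the two blue-capped ones first and the red-capped one last at about 100 mm from the stop, packed against the end stop, and handed the job in after about 35 s; no verdict was returned.

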